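Gather the painted tins and hang the carrier on the balanced drying arm

TASK

Stand all the small black painted tins from the two yellow trays upright in the wooden carrier and only then hang the carrier by its blue loop on the hook of the spring-balanced arm: let the arm sink slowly under the weight and keep hold of the loop until it has settled, then let go. Stack the two emptied yellow trays squarely, one on the other, on the green tray, in either order, at any time after each is empty. Leave the big cans and the tape where they are.

Things in the scene. Friction and masses are not known exactly. Their poses are not given: they have to be found in the camera images.
- tin1_center (a point): black painted tin with a metal-coloured top, 52 mm diameter, 55 mm high, about 80 g; the point is its centre (27.5 mm above its underside), z up its axis. None if absent
- tin2_center (a point): black painted tin with a metal-coloured top, 52 mm diameter, 55 mm high, about 80 g; the point is its centre (27.5 mm above its underside), z up its axis. None if absent
- tin3_center (a point): black painted tin with a metal-coloured top, 52 mm diameter, 55 mm high, about 80 g; the point is its centre (27.5 mm above its underside), z up its axis. None if absent
- tin4_center (a point): black painted tin with a metal-coloured top, 52 mm diameter, 55 mm high, about 80 g; the point is its centre (27.5 mm above its underside), z up its axis. None if absent
- tray1_grip (a point): loose yellow tray 90 x 180 mm (long side along y), 20 mm high, floor and rim walls 4 mm thick, 0.2 kg. Two pockets (82 x 81 mm), centres 46 mm either side of the middle along y. A 10 mm thick divider, as high as the rim, crosses the middle along x: grip it there when empty. The point is in the middle of the divider, 12 mm above the tray's underside, z up
- tray2_grip (a point): second yellow tray, the same as the first
- stack_top (a point): fixed green tray, same shape and size as the yellow ones (long side along y); the point is the centre of its top, 20 mm above the table, level with its rim and divider. Trays do not nest: each rests on the rim of the one below, 20 mm higher
- carrier_grip (a point): handle of the loose wooden carrier (0.35 kg): a blue upright loop in its middle, 12 mm thick along x, 48 mm wide outside and 32 mm inside along y, closed by a 12 mm round top bar. The point is the middle of the bar's lower edge, 165 mm above the carrier's underside, z up; loop top 12 mm higher, opening 115 mm tall below. Grip across the 48 mm (along y): the hook passes along x between the fingers
- carrier_bay_a (a point): the carrier's bay for tins on the +x side: middle of its floor, 55 mm from the loop, 6 mm above the carrier's underside; same axes as the carrier. Each bay is 85 mm along x, 164 mm along y and takes two tins at y = +-45 mm; the carrier measures 196 x 176 mm over its 20 mm high rim
- carrier_bay_b (a point): the like bay on the carrier's -x side, 55 mm from the loop
- hook_seat (a point): seat of the upturned hook (8 mm round bar) at the end of the spring-balanced arm: top of the seat, where the loop's bar rests, 250 mm from the pivot, 285 mm above the table unloaded. x runs along the arm from hook to pivot; the hook end dips as the arm sinks. The arm on the +x side is 18 mm higher than the seat. Bring the carrier on along +x with the hook through its loop, then lower it
- hook_tip (a point): top of the hook's upturned tip, 21 mm out from the seat (-x) and 28 mm above it; same axes
- balance_arm: the spring-balanced arm; origin at its hook end, 14 mm above the seat, x along the arm towards its pivot 250 mm away, level when unloaded. The hook stays at its upper stop up to about 1.5 N, then sinks about 12 mm per newton on an arc about the pivot, damped, settling within about a second. Expect it to sink 35 to 85 mm with the loaded carrier; dropping the load lets it plunge
- can_a: large black can, 66 mm diameter, 115 mm high, standing on the table; leave alone
- can_b: large black can, 66 mm diameter, 115 mm high, standing on the table; leave alone
- tape: roll of yellow tape lying flat, 90 mm wide, 24 mm high; leave alone
Not all that is in view belongs to the job. What is shaped like the part that bears tin3_center but pink or turquoise is not meant.

How it is judged:
On the way, in this order (a step that is already met when the one before it is completed fails the run):
1. every tin present stands upright in the carrier, the carrier still on the table and off the hook (x of tin1_center in the frame of carrier_grip between -0.095 and 0.095 m and y of tin1_center in the frame of carrier_grip between -0.085 and 0.085 m and z of tin1_center in the frame of carrier_grip between -0.145 and -0.117 m and angle between the z axis of each of tin1_center, tin2_center, tin3_center, tin4_center and the z axis of carrier_grip, either way round below 0.25 rad and x of tin2_center in the frame of carrier_grip between -0.095 and 0.095 m and y of tin2_center in the frame of carrier_grip between -0.085 and 0.085 m and z of tin2_center in the frame of carrier_grip between -0.145 and -0.117 m and x of tin3_center in the frame of carrier_grip between -0.095 and 0.095 m and y of tin3_center in the frame of carrier_grip between -0.085 and 0.085 m and z of tin3_center in the frame of carrier_grip between -0.145 and -0.117 m and x of tin4_center in the frame of carrier_grip between -0.095 and 0.095 m and y of tin4_center in the frame of carrier_grip between -0.085 and 0.085 m and z of tin4_center in the frame of carrier_grip between -0.145 and -0.117 m and height (world z) of carrier_grip below 0.175 m), for 0.2 s.
2. the loop bears on the hook and the arm has sunk and settled while the fingers still hold the carrier (height (world z) of hook_seat below 0.265 m and distance between carrier_grip and hook_seat below 0.025 m and height (world z) of carrier_grip above 0.185 m and linear speed of balance_arm below 0.01 m/s and contact force between the fingers and carrier above 0.3 N), for 0.3 s.
At the end, for the whole second after the job is handed in: The carrier hangs on the hook (loop within 25 mm of the seat, hook sunk over 20 mm and still, carrier 20 mm clear of the table, tilt under 0.25 rad), every tin standing in it; both yellow trays lie flat on the green one, stacked within 20 mm each way and 0.2 rad (height (world z) of hook_seat below 0.265 m and distance between carrier_grip and hook_seat below 0.025 m and height (world z) of carrier_grip above 0.185 m and x of tin1_center in the frame of carrier_grip between -0.095 and 0.095 m and y of tin1_center in the frame of carrier_grip between -0.085 and 0.085 m and z of tin1_center in the frame of carrier_grip between -0.145 and -0.117 m and angle between the z axis of each of tin1_center, tin2_center, tin3_center, tin4_center and the z axis of carrier_grip, either way round below 0.25 rad and x of tin2_center in the frame of carrier_grip between -0.095 and 0.095 m and y of tin2_center in the frame of carrier_grip between -0.085 and 0.085 m and z of tin2_center in the frame of carrier_grip between -0.145 and -0.117 m and x of tin3_center in the frame of carrier_grip between -0.095 and 0.095 m and y of tin3_center in the frame of carrier_grip between -0.085 and 0.085 m and z of tin3_center in the frame of carrier_grip between -0.145 and -0.117 m and x of tin4_center in the frame of carrier_grip between -0.095 and 0.095 m and y of tin4_center in the frame of carrier_grip between -0.085 and 0.085 m and z of tin4_center in the frame of carrier_grip between -0.145 and -0.117 m and linear speed of balance_arm below 0.03 m/s and angle between carrier_grip's own z axis and vertical below 0.25 rad and (((x of tray1_grip in the frame of stack_top between -0.02 and 0.02 m and y of tray1_grip in the frame of stack_top between -0.02 and 0.02 m and z of tray1_grip in the frame of stack_top between 0.006 and 0.018 m and angle between the y axis of tray1_grip and the y axis of stack_top, either way round below 0.2 rad and angle between tray1_grip's own z axis and vertical below 0.08 rad) and (x of tray2_grip in the frame of stack_top between -0.02 and 0.02 m and y of tray2_grip in the frame of stack_top between -0.02 and 0.02 m and z of tray2_grip in the frame of stack_top between 0.026 and 0.038 m and angle between the y axis of tray2_grip and the y axis of stack_top, either way round below 0.2 rad and angle between tray2_grip's own z axis and vertical below 0.08 rad)) or ((x of tray2_grip in the frame of stack_top between -0.02 and 0.02 m and y of tray2_grip in the frame of stack_top between -0.02 and 0.02 m and z of tray2_grip in the frame of stack_top between 0.006 and 0.018 m and angle between the y axis of tray2_grip and the y axis of stack_top, either way round below 0.2 rad and angle between tray2_grip's own z axis and vertical below 0.08 rad) and (x of tray1_grip in the frame of stack_top between -0.02 and 0.02 m and y of tray1_grip in the frame of stack_top between -0.02 and 0.02 m and z of tray1_grip in the frame of stack_top between 0.026 and 0.038 m and angle between the y axis of tray1_grip and the y axis of stack_top, either way round below 0.2 rad and angle between tray1_grip's own z axis and vertical below 0.08 rad)))); the robot touches nothing.
It fails at once if the arm drops under the load: its hook moves faster than 150 mm/s (linear speed of balance_arm above 0.15 m/s).
It fails at once if the carrier is tipped by more than 0.6 rad (angle between carrier_grip's own z axis and vertical above 0.6 rad).
It fails at once if one of the big cans or the tape is moved more than 40 mm (distance of any of can_a, can_b, tape from where it was at the start of the episode above 0.04 m).
Of tin1, tin2, tin3, tin4 only 2 to 4 are there at a start; the rules pass over those that are not, and their reading is None.
At some moment in a run one of tin1, tin2, tin3, tin4, tray1, tray2 may be knocked a few centimetres aside while the robot is not near it.
It also fails if it takes over 210 s, if anything falls off the work surface, if the arm or the gripper's body presses on something with over 40 N, if the wrist force passes 120 N, or if a joint passes its speed limit or range.

ROBOT

A 7-joint arm with a two-finger parallel gripper is mounted at the origin on the work surface. World frame = base frame: x ahead of the robot, y to its left, z up, the work surface at z = 0. Lengths are in m, angles in rad, forces in N, time in s.
With the tool pointing down it reaches from about 0.425 to 0.925 m from the base axis. Payload 6.8 kg.
Tool frame: the origin (TCP) lies at the very end of the fingers, on their centre line; the grasp point (between the pads) lies 19 mm behind it; z points along the fingers, y is the line along which they close (so a half turn about z gives the same grasp; the last joint's range is limited). The gripper opens to 85 mm and grips with 20 to 120 N. Pads are 22 mm wide; open, the fingers measure 114 mm over their backs; the gripper's body (76 mm by 85 mm) begins 54 mm behind the grasp point. The pads swing forward as they close: fully open they stand 13 mm farther back than shut.
Start: joints at [1.088, 0.477, 0.022, 1.555, -0.011, 1.109, -0.083], TCP at [0.247, -0.628, 0.231] pointing down, gripper open.
Joint ranges: [-2.96, 2.96], [-0.34, 2.1], [-1.41, 1.46], [0.24, 2.44], [-1.37, 4.51], [0.17, 1.92], [-2.96, 2.96]. Speed limits (rad/s): [2.39, 2.39, 3.14, 3.14, 3.14, 3.14, 3.14].

INTERFACE

Orientations are given as [roll, pitch, yaw] about the fixed x, y, z axes, in that order (R = Rz(yaw) Ry(pitch) Rx(roll)).
In Python, from station import arm gives the robot as it stands. The module is installed in compiled form; this text tells all that it offers.
- The arm moves only by the shell command python3 -m handwheel 'ROWS' [OPENING]. ROWS is JSON, a list of rows, each a list of 4 numbers: the shift along the tool's x, y, z in m, then the turn about the tool's z in degrees. In form: [[x, y, z, roll], ...]. A call has exactly 8 rows; each row is the pose to reach, as a shift and turn from the pose commanded when the call began, along the tool's axes at that moment; what a row does not reach only later rows make up. A row lasts 1/8 s, in which the tool goes at most 62.5 mm and 10.7 degrees, less where a joint would pass 70% of its speed; a pose out of reach is approached as far as the arm can. A call with a gripper value outside its range is refused whole. OPENING is the finger opening in m, from 0 to 0.0854, set as the call begins (- or left out, the last holds). The fingers move at their own pace and stop on an object; the grip force is fixed at half the most. Time passes only in rows, so rows that repeat a pose let the fingers close, or fill a call up. It gives the time, the measured TCP pose, the force, the opening and the grip force at its end, in the units of the state.
- arm.state(): the state, without advancing time (a new reading comes with each control period).
- arm.camera(name): name is "scene" or "top"; returns a dict with "pixels" (420x560x3 uint8, red, green, blue), "fx", "fy", "cx", "cy" (pixels), "xyz" and "orientation" of the camera in the world. Camera axes: x right, y down, z forward; pixel columns grow to the right and rows downward; lengths in m; the calibration is good to about 2 mm. A picture is of the moment at which its call begins. There is no depth.
- arm.close_job(): hands the job in; it is judged then, once.
The state is a dict: "time": time; "q": joint angles; "dq": joint speeds; "joint_efforts": joint torques, N m; "tcp_pos": TCP position; "tool_rot": TCP orientation; "wrist_force": force on the tool from outside, world axes, zero at the start; "wrist_torque": the same for the moment, N m; "opening": finger opening in m; "gripper_force": force on a finger pad.
Only numpy, scipy, OpenCV 4.12 (cv2) and the standard library are available. Lean on these libraries where they do the work, as an engineer would, in place of code of your own. Each camera call takes 0.05 s, during which the arm holds its last target. There are 200 camera calls.

## Working session

There is one attempt and no reset: what is moved stays moved. The work goes in short steps, Python scripts to look and compute and a shell command to move; the robot and the scene stay as the last step left them, time stands still between calls to the robot, and variables do not carry over. Pictures are saved under pics/ and viewed, at most 14 in all, crops included, and the job is handed in when it is done.

```bash
mkdir -p pics; cat > h.py <<'E'
import numpy as np, cv2
from station import arm
from scipy.spatial.transform import Rotation as R
def shot(name,fn=None):
    c=arm.camera(name)
    if fn: cv2.imwrite('pics/'+fn,cv2.cvtColor(c['pixels'],cv2.COLOR_RGB2BGR))
    return c
def rot(c):
    o=np.array(c['orientation'])
    return o if o.shape==(3,3) else R.from_euler('xyz',o).as_matrix()
def p2w(c,u,v,z):
    d=rot(c)@np.array([(u-c['cx'])/c['fx'],(v-c['cy'])/c['fy'],1]); p=np.array(c['xyz'])
    return p+d*(z-p[2])/d[2]
def w2p(c,P):
    q=rot(c).T@(np.array(P)-np.array(c['xyz'])); return np.array([c['fx']*q[0]/q[2]+c['cx'],c['fy']*q[1]/q[2]+c['cy']])
def rel(x,y,z,yaw=None):
    "target TCP -> tool-axes shift"
    s=arm.state(); M=R.from_euler('xyz',s['tool_rot']).as_matrix()
    return np.round(M.T@(np.array([x,y,z])-s['tcp_pos']),4)
E
python3 - <<'E'
from h import *
for n in('scene','top'):
    c=shot(n,n+'0.png'); print(n,c['fx'],c['cx'],c['cy'],c['xyz'],c['orientation'])
s=arm.state();print(s['time'],s['tcp_pos'],s['tool_rot'],s['opening'])
E
```

```text
scene 455.9164778112739 278.6767647157347 208.33532562269247 [ 1.44495585 -0.84979554  0.92028975] [-2.12100539e+00 -2.10604511e-03  8.46146325e-01]
top 398.20669472496894 275.14795006131396 212.1954520173223 [ 0.24931888 -0.05251937  1.62857675] [-2.92798739 -0.00453548 -1.65880552]
0.1 [ 0.24691399 -0.627642    0.23042113] [-3.13996128e+00  1.11772229e-04  3.74837624e-01] 0.08527098175909191
```

View pics/scene0.png

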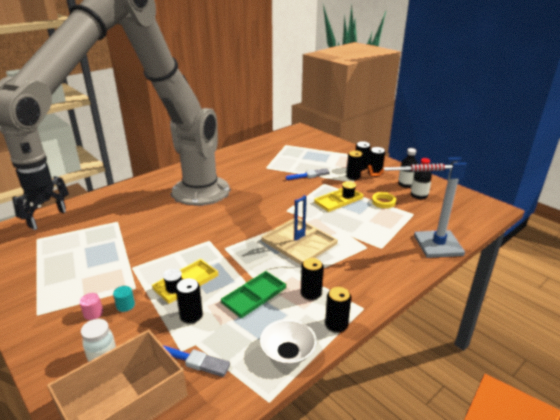

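View pics/top0.png

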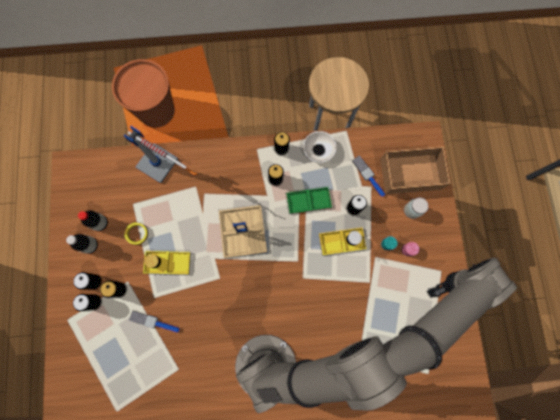

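```bash
python3 - <<'E'
import cv2,numpy as np
t=cv2.imread('pics/top0.png'); s=cv2.imread('pics/scene0.png')
a=cv2.resize(t[120:310,120:420],(800,507),interpolation=cv2.INTER_CUBIC)
cv2.imwrite('pics/t0z.png',a)
b=cv2.resize(s[130:330,140:480],(800,470),interpolation=cv2.INTER_CUBIC)
cv2.imwrite('pics/s0z.png',b)
E
```

```text
(no output)
```

View pics/t0z.png

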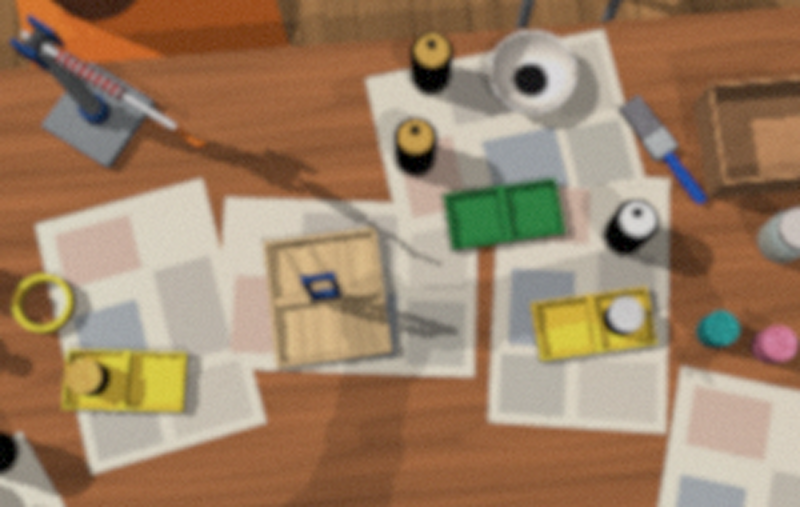

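View pics/s0z.png

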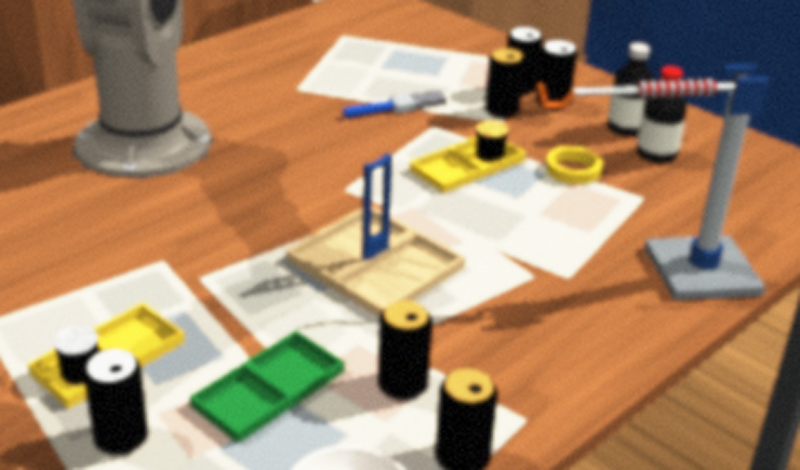

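```bash
cat > m.py <<'E'
from h import *
def rects(c,lo,hi,box,z,minarea=60):
    hsv=cv2.cvtColor(c['pixels'],cv2.COLOR_RGB2HSV); m=cv2.inRange(hsv,np.array(lo),np.array(hi))
    k=np.zeros_like(m); x0,y0,x1,y1=box; k[y0:y1,x0:x1]=m[y0:y1,x0:x1]
    k=cv2.morphologyEx(k,cv2.MORPH_CLOSE,np.ones((3,3)))
    out=[]
    for cn in cv2.findContours(k,cv2.RETR_EXTERNAL,cv2.CHAIN_APPROX_NONE)[0]:
        if cv2.contourArea(cn)<minarea: continue
        W=np.array([p2w(c,*p[0],z)[:2] for p in cn])
        r=cv2.minAreaRect((W*1000).astype(np.float32)); out.append((np.round(r[0]),np.round(r[1]),round(r[2],1)))
    return out
E
python3 - <<'E'
from m import *
c=shot('top')
print('green',rects(c,(40,100,40),(85,255,255),(100,100,420,320),.02))
print('yellow',rects(c,(22,120,80),(35,255,255),(100,100,420,320),.02))
print('wood+',rects(c,(10,40,120),(25,160,255),(215,200,275,265),.02))
print('blue',rects(c,(105,80,30),(125,255,200),(215,200,275,265),.171,5))
z=lambda u,v:(120+u*.375,120+v*.375)
s=shot('scene'); zs=lambda u,v:(140+u*.425,130+v*.425)
f=lambda a:np.round(a[:2],3)
print('tin near',f(p2w(c,*z(626,313),.059)),f(p2w(s,*zs(77,341),.059)))
print('tin far',f(p2w(c,*z(88,376),.059)),f(p2w(s,*zs(491,129),.059)))
print('hook',f(p2w(c,*z(190,138),.29)),f(p2w(c,*z(203,146),.29)),f(p2w(s,*zs(552,97),.285)))
print('arm',f(p2w(c,*z(50,55),.30)),f(p2w(s,*zs(735,85),.3)))
for p in [(268,238),(376,228),(392,352),(280,366)]: print('car',f(p2w(c,*z(*p),.02)))
for p in [(303,278),(335,274),(341,292),(309,298)]: print('loop',f(p2w(c,*z(*p),.177)))
for p in [(635,212),(413,130),(430,45)]: print('can',f(p2w(c,*z(*p),.115)))
E
```

```text
green [(array([ 637., -234.]), array([ 88., 173.]), 4.7)]
yellow [(array([431., 364.]), array([183.,  88.]), 85.0), (array([ 453., -353.]), array([ 89., 181.]), 3.3), (array([557., 485.]), array([92., 87.]), 63.4)]
wood+ [(array([516.,  44.]), array([237., 250.]), 86.8)]
blue [(array([507.,  43.]), array([ 8., 33.]), 9.3), (array([530.,  51.]), array([ 8., 38.]), 4.7)]
tin near [ 0.458 -0.396] [ 0.469 -0.396]
tin far [0.434 0.405] [0.444 0.407]
hook [0.708 0.197] [0.696 0.18 ] [0.702 0.204]
arm [0.837 0.375] [0.855 0.386]
car [0.628 0.134]
car [ 0.63  -0.034]
car [ 0.435 -0.043]
car [0.429 0.127]
loop [0.53 0.07]
loop [0.532 0.026]
loop [0.506 0.019]
loop [0.501 0.064]
can [ 0.598 -0.417]
can [ 0.752 -0.103]
can [ 0.885 -0.14 ]
```

```bash
python3 -m handwheel '[[0.04,-0.02,0,2],[0.09,-0.04,0,5],[0.14,-0.07,0,9],[0.19,-0.09,0,12],[0.24,-0.115,0.02,15],[0.283,-0.137,0.05,18],[0.283,-0.137,0.08,18],[0.283,-0.137,0.08,18]]' 0.0854
python3 - <<'E'
from h import *
s=arm.state();print(s['tcp_pos'],s['tool_rot'],s['q'])
shot('scene','s1.png'); c=shot('top','t1.png')
a=cv2.imread('pics/s1.png')[230:350,120:280]; b=cv2.imread('pics/t1.png')[190:310,290:420]
cv2.imwrite('pics/v1.png',np.hstack([cv2.resize(a,(440,330),interpolation=2),cv2.resize(b,(357,330),interpolation=2)]))
E
```

```text
time: 1.2
tcp_pos: [0.459, -0.3955, 0.149]
tool_rot: [-3.138, 0.004, 0.062]
wrist_force: [-0.8, -1.2, 0.2]
opening: 0.0851
gripper_force: 0.0
[ 0.45902726 -0.39553241  0.14901414] [-3.13837173  0.00422546  0.06180056] [ 0.61972141  0.45438044 -0.01504532  1.7979733   0.00857973  0.89461398
 -0.90820483]
```

View pics/v1.png

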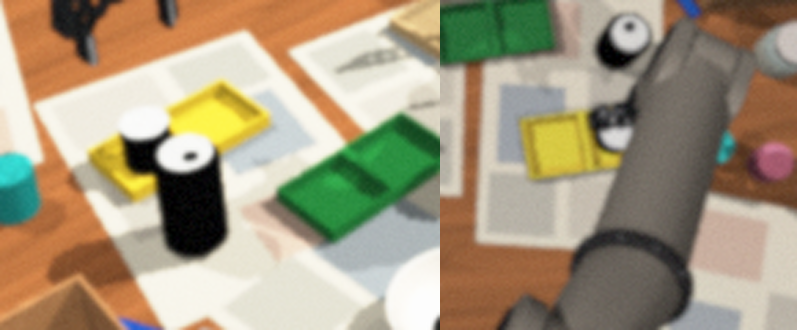

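```bash
python3 -m handwheel '[[0.002,0,0.04,0],[0.003,0,0.08,0],[0.003,0,0.105,0],[0.003,0,0.124,0],[0.003,0,0.124,0],[0.003,0,0.124,0],[0.003,0,0.124,0],[0.003,0,0.124,0]]' 0.0854
python3 -m handwheel '[[0,0,0,0],[0,0,0,0],[0,0,0,0],[0,0,0,0],[0,0,0,0],[0,0,0,0],[0,0,0,0],[0,0,0,0]]' 0.03
```

```text
time: 2.3
tcp_pos: [0.4638, -0.3972, 0.0281]
tool_rot: [3.141, -0.001, 0.061]
wrist_force: [-0.1, -0.4, -0.4]
opening: 0.0856
gripper_force: 0.0
time: 3.3
tcp_pos: [0.4637, -0.3971, 0.0278]
tool_rot: [3.141, -0.001, 0.061]
wrist_force: [-0.2, 0.4, 5.3]
opening: 0.0506
gripper_force: 62.3
```

```bash
python3 -m handwheel '[[0,0,-0.02,0],[0,0,-0.05,0],[0,0,-0.08,0],[0,0,-0.1,0],[0.004,-0.04,-0.1,0],[0.008,-0.09,-0.1,0],[0.012,-0.14,-0.1,0],[0.016,-0.18,-0.1,0]]'
python3 -m handwheel '[[0.003,-0.05,0,0],[0.006,-0.1,0,0],[0.01,-0.15,0,0],[0.014,-0.195,0,0],[0.016,-0.22,0,0],[0.016,-0.22,0,0],[0.016,-0.22,0,0],[0.016,-0.22,0,0]]'
python3 - <<'E'
from h import *
s=arm.state();print(s['tcp_pos'],s['tool_rot'],s['opening'])
shot('scene','s2.png'); c=shot('top','t2.png')
a=cv2.imread('pics/s2.png')[130:300,220:400]; b=cv2.imread('pics/t2.png')[170:310,180:320]
cv2.imwrite('pics/v2.png',np.hstack([cv2.resize(a,(420,397),interpolation=2),cv2.resize(b,(380,397),interpolation=2)]))
E
```

```text
time: 4.3
tcp_pos: [0.4682, -0.2142, 0.1282]
tool_rot: [-3.142, -0.001, 0.062]
wrist_force: [-0.4, 0.2, -1.4]
opening: 0.0507
gripper_force: 62.6
time: 5.3
tcp_pos: [0.471, 0.0029, 0.1275]
tool_rot: [3.141, -0.0, 0.058]
wrist_force: [0.2, 0.2, -0.6]
opening: 0.0507
gripper_force: 62.6
[0.47097261 0.00293222 0.12745284] [ 3.14105980e+00 -1.20718495e-05  5.83653147e-02] 0.05068539350261281
```

View pics/v2.png

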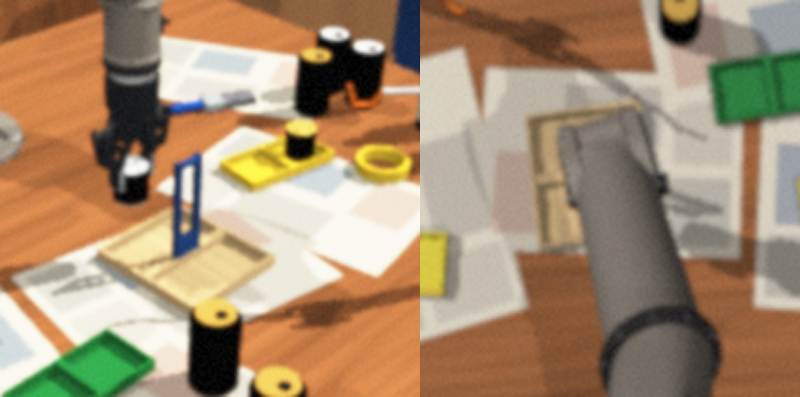

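```bash
python3 -m handwheel '[[0,0,0.02,0],[0,0,0.04,0],[0,0,0.06,0],[0,0,0.075,0],[0,0,0.085,0],[0,0,0.091,0],[0,0,0.096,0],[0,0,0.096,0]]'
python3 - <<'E'
from h import *
shot('scene','s3.png')
a=cv2.imread('pics/s3.png')[130:300,220:400]
cv2.imwrite('pics/v3.png',cv2.resize(a,(600,566),interpolation=2))
E
```

```text
time: 6.4
tcp_pos: [0.4789, 0.005, 0.0345]
tool_rot: [-3.141, -0.015, 0.06]
wrist_force: [8.5, -0.6, 14.8]
opening: 0.0508
gripper_force: 69.4
```

View pics/v3.png

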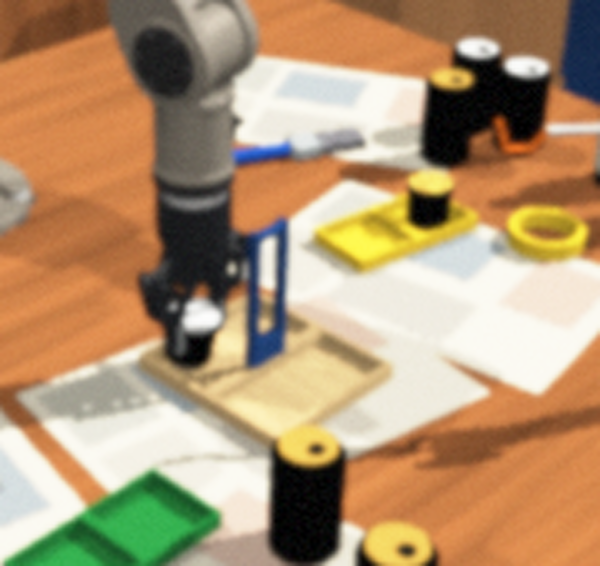

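```bash
python3 -m handwheel '[[0.0,0,-0.01,0],[0.006,0,-0.015,0],[0.011,0,-0.015,0],[0.011,0,-0.008,0],[0.011,0,-0.003,0],[0.011,0,0,0],[0.011,0,0,0],[0.011,0,0,0]]'
```

```text
time: 7.45
tcp_pos: [0.4812, 0.0049, 0.0312]
tool_rot: [3.141, 0.002, 0.061]
wrist_force: [-2.5, -0.4, 6.2]
opening: 0.0504
gripper_force: 69.1
```

```bash
python3 -m handwheel '[[0,0,0,0],[0,0,0,0],[0,0,0,0],[-0.003,0,-0.02,0],[-0.003,0,-0.06,0],[-0.003,0,-0.12,0],[-0.003,0,-0.18,0],[-0.003,0,-0.2,0]]' 0.0854
python3 -m handwheel '[[0,-0.05,0,0],[0,-0.1,0,0],[0,-0.15,0,0],[-0.01,-0.2,0,0],[-0.015,-0.25,0,0],[-0.02,-0.3,0,0],[-0.02,-0.3,0,0],[-0.02,-0.3,0,0]]'
python3 - <<'E'
from m import *
s=arm.state();print(s['tcp_pos'],s['tool_rot'],s['opening'])
c=shot('scene','s4.png'); t=shot('top','t4.png')
print('yellow',rects(t,(22,120,80),(35,255,255),(100,100,420,320),.02))
print('green',rects(t,(40,100,40),(85,255,255),(100,100,420,320),.02))
a=cv2.imread('pics/s4.png')[130:300,220:400]; b=cv2.imread('pics/t4.png')[170:310,140:280]
cv2.imwrite('pics/v4.png',np.hstack([cv2.resize(a,(420,397),interpolation=2),cv2.resize(b,(380,397),interpolation=2)]))
E
```

```text
time: 8.45
tcp_pos: [0.4808, 0.005, 0.2353]
tool_rot: [-3.141, -0.007, 0.06]
wrist_force: [0.5, -0.3, -1.0]
opening: 0.0853
gripper_force: 0.0
time: 9.45
tcp_pos: [0.4409, 0.3023, 0.2309]
tool_rot: [3.141, 0.0, 0.06]
wrist_force: [0.1, -0.1, -0.1]
opening: 0.0848
gripper_force: 0.0
[0.44090964 0.30226173 0.23091104] [3.14058618e+00 4.95943128e-04 6.04667209e-02] 0.08484661116481336
yellow [(array([452., 287.]), array([56., 33.]), 46.3), (array([ 453., -352.]), array([ 89., 180.]), 3.3)]
green [(array([ 636., -234.]), array([ 89., 173.]), 4.1)]
```

View pics/v4.png

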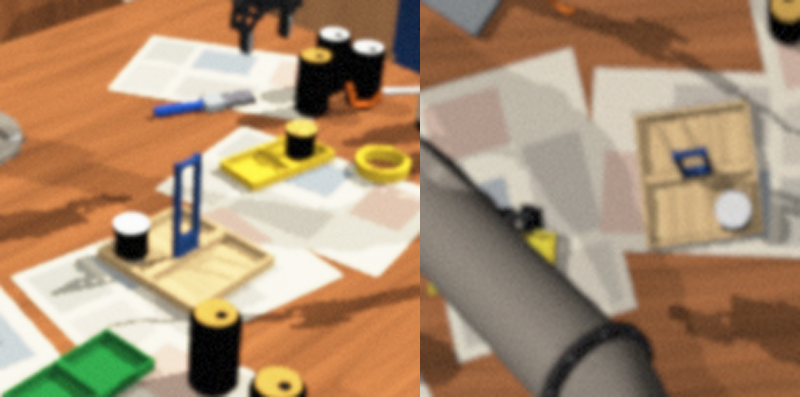

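```bash
python3 -m handwheel '[[0.002,-0.05,0,0],[0.003,-0.104,0,0],[0.003,-0.104,0.04,0],[0.003,-0.104,0.09,0],[0.003,-0.104,0.14,0],[0.003,-0.104,0.14,0],[0.003,-0.104,0.14,0],[0.003,-0.104,0.14,0]]'
python3 - <<'E'
from m import *
s=arm.state();print(s['tcp_pos'],s['tool_rot'],s['opening'])
c=shot('scene','s5.png'); t=shot('top','t5.png')
b=cv2.imread('pics/t4.png'); z=lambda u,v:(140+(u-420)*.368,170+v*.3526)
for p in [(637,115),(752,100),(768,238),(650,250)]: print(p2w(t,*z(*p),.02)[:2])
print('loop',p2w(t,*z(690,156),.171)[:2]); print('tin1',p2w(t,*z(734,211),.061)[:2])
a=cv2.imread('pics/s5.png')[130:230,300:420]
cv2.imwrite('pics/v5.png',cv2.resize(a,(600,500),interpolation=2))
E
```

```text
time: 10.55
tcp_pos: [0.439, 0.408, 0.0939]
tool_rot: [-3.139, -0.003, 0.06]
wrist_force: [1.0, 0.7, -0.1]
opening: 0.0852
gripper_force: 0.0
[0.43900086 0.40804783 0.09389072] [-3.1388729  -0.00328382  0.05989274] 0.08519639392883234
[0.62306286 0.13667806]
[ 0.63025911 -0.03943166]
[ 0.42687028 -0.04676981]
[0.42516389 0.12899445]
loop [0.52670454 0.049947  ]
tin1 [ 0.46423804 -0.0007607 ]
```

View pics/v5.png

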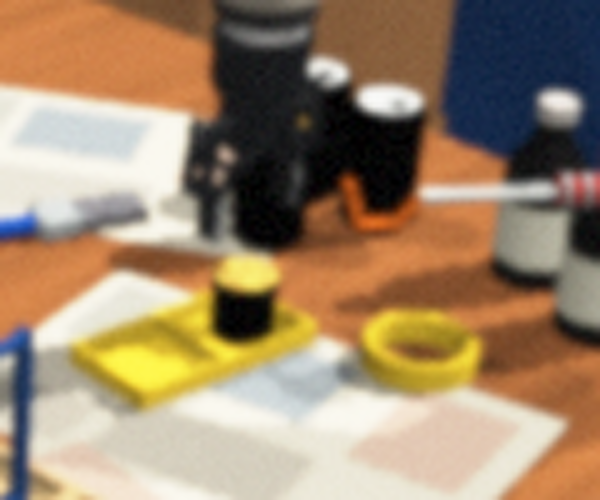

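```bash
python3 - <<'E'
from m import *
c=shot('scene'); t=shot('top')
print('tcp px',w2p(c,[.439,.408,.094]),'below',w2p(c,[.439,.408,.059]))
print('tin2',p2w(c,300+248/5,130+272/5,.059)[:2])
print('tin1 scene',p2w(c,220+131*180/420,130+223*170/397,.061)[:2])
# white top of tin1 by threshold in both
for n,k,z,box in (('top',t,.061,(225,225,275,265)),('scene',c,.061,(260,210,295,245))):
    h=cv2.cvtColor(k['pixels'],cv2.COLOR_RGB2HSV); x0,y0,x1,y1=box
    m=cv2.inRange(h,np.array((0,0,185)),np.array((180,35,255)))[y0:y1,x0:x1]
    nb,_,st,ce=cv2.connectedComponentsWithStats(m)
    for i in range(1,nb):
        if st[i,4]>40: print(n,st[i],p2w(k,x0+ce[i,0],y0+ce[i,1],z)[:2])
# yellow tray 2 in scene, and base check
print('base px top',w2p(t,[0,0,.0]),'scene',w2p(c,[0,0,0]))
# scene wood corners (from v4)
f=lambda u,v:p2w(c,220+u*180/420,130+v*170/397,.02)[:2]
for p in [(98,255),(183,207),(273,262),(196,310)]: print('car scene',f(*p))
print('loop scene',p2w(c,220+188*180/420,130+160*170/397,.171)[:2])
E
```

```text
tcp px [348.45026653 176.42838811] below [347.72358759 184.29468573]
tin2 [0.44447784 0.4129157 ]
tin1 scene [ 4.75022757e-01 -1.62785740e-04]
top [42  0  8 12 71] [ 0.51681242 -0.06771849]
top [ 24  13  13  12 120] [0.46940133 0.00195675]
top [21 30 29  4 82] [ 0.41306164 -0.01624178]
scene [  9  11  15   9 109] [0.47320003 0.00078959]
base px top [265.36279843 365.60167877] scene [200.361274   189.85785468]
car scene [ 0.46011292 -0.05110292]
car scene [0.44855093 0.13098812]
car scene [0.64047726 0.12750385]
car scene [ 0.64653115 -0.03344637]
loop scene [0.5326679  0.05526687]
```

```bash
python3 -m handwheel '[[0,0,0.03,0],[0,0,0.05,0],[0,0,0.067,0],[0,0,0.067,0],[0,0,0.067,0],[0,0,0.067,0],[0,0,0.067,0],[0,0,0.067,0]]'
python3 -m handwheel '[[0,0,0,0],[0,0,0,0],[0,0,0,0],[0,0,0,0],[0,0,0,0],[0,0,-0.02,0],[0,0,-0.07,0],[0,0,-0.1,0]]' 0.03
```

```text
time: 11.75
tcp_pos: [0.4377, 0.4072, 0.0246]
tool_rot: [-3.141, -0.0, 0.061]
wrist_force: [-0.4, -0.7, 0.8]
opening: 0.0852
gripper_force: 0.0
time: 12.75
tcp_pos: [0.438, 0.4074, 0.1272]
tool_rot: [-3.14, -0.002, 0.061]
wrist_force: [0.5, -0.7, -1.3]
opening: 0.0508
gripper_force: 62.7
```

```bash
python3 -m handwheel '[[0.02,0.04,0,0],[0.04,0.09,0,0],[0.06,0.14,0,0],[0.08,0.19,0,0],[0.1,0.24,0,0],[0.12,0.28,0,0],[0.137,0.32,0,0],[0.137,0.327,0,0]]'
python3 -m handwheel '[[0,0,0.02,0],[0,0,0.045,0],[0,0,0.065,0],[0,0,0.08,0],[0,0,0.09,0],[0,0,0.096,0],[0,0,0.096,0],[0,0,0.096,0]]'
```

```text
time: 13.75
tcp_pos: [0.5954, 0.0842, 0.1249]
tool_rot: [3.14, -0.0, 0.054]
wrist_force: [-0.4, 0.4, -1.4]
opening: 0.051
gripper_force: 62.7
time: 14.75
tcp_pos: [0.5946, 0.089, 0.0289]
tool_rot: [-3.141, -0.001, 0.06]
wrist_force: [1.1, -0.5, 0.3]
opening: 0.0506
gripper_force: 62.7
```

```bash
python3 -m handwheel '[[0,0,0.003,0],[0,0,0.003,0],[0,0,0.003,0],[0,0,0,0],[0,0,-0.04,0],[0,0,-0.1,0],[0,0,-0.16,0],[0,0,-0.2,0]]' 0.0854
python3 -m handwheel '[[-0.02,0.05,0,0],[-0.04,0.1,0,0],[-0.06,0.155,0,0],[-0.08,0.21,0,0],[-0.105,0.27,0,0],[-0.13,0.33,0,0],[-0.15,0.385,0,0],[-0.168,0.4325,0,0]]' 0.05
python3 -m handwheel '[[0,0,0.05,0],[0,0,0.1,0],[0,0,0.13,0],[0,0,0.13,0],[0,0,0.13,0],[0,0,0.13,0],[0,0,0.13,0],[0,0,0.13,0]]'
python3 - <<'E'
from m import *
c=shot('scene','s6.png'); t=shot('top','t6.png')
print('yellow',rects(t,(22,120,80),(35,255,255),(100,100,420,320),.02))
print('tin2',[ (st,) for st in []])
a=cv2.imread('pics/s6.png')[140:310,145:400]; b=cv2.imread('pics/t6.png')[110:290,110:290]
cv2.imwrite('pics/v6.png',np.hstack([cv2.resize(a,(450,300),interpolation=2),cv2.resize(b,(350,300),interpolation=2)]))
E
```

```text
time: 15.75
tcp_pos: [0.5949, 0.0892, 0.2319]
tool_rot: [-3.141, -0.004, 0.061]
wrist_force: [-0.4, 0.2, -1.5]
opening: 0.0854
gripper_force: 0.0
time: 16.75
tcp_pos: [0.4514, -0.3554, 0.2288]
tool_rot: [3.141, -0.0, 0.059]
wrist_force: [1.3, 0.2, -0.2]
opening: 0.0497
gripper_force: 0.0
time: 17.75
tcp_pos: [0.4529, -0.3531, 0.0989]
tool_rot: [3.141, -0.001, 0.061]
wrist_force: [0.4, -0.2, -0.7]
opening: 0.0501
gripper_force: 0.0
yellow [(array([431., 364.]), array([183.,  88.]), 85.0), (array([ 451., -314.]), array([ 88., 103.]), 3.7), (array([558., 484.]), array([92., 88.]), 66.7), (array([601.,  92.]), array([50., 49.]), 6.6)]
tin2 []
```

View pics/v6.png

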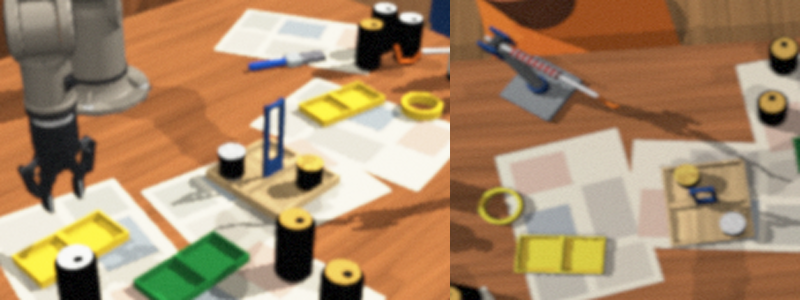

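```bash
python3 -m handwheel '[[0,0,0.04,0],[0,0,0.07,0],[0,0,0.085,0],[0,0,0.091,0],[0,0,0.091,0],[0,0,0.091,0],[0,0,0.091,0],[0,0,0.091,0]]' 0.05
python3 -m handwheel '[[0,0,0,0],[0,0,0,0],[0,0,0,0],[0,0,0,0],[0,0,0,0],[0,0,0,0],[0,0,-0.03,0],[0,0,-0.07,0]]' 0.0
```

```text
time: 18.85
tcp_pos: [0.4529, -0.3531, 0.0078]
tool_rot: [3.141, -0.001, 0.061]
wrist_force: [0.1, -0.7, 1.0]
opening: 0.0498
gripper_force: 0.0
time: 19.85
tcp_pos: [0.4514, -0.3521, 0.0765]
tool_rot: [-3.139, 0.003, 0.061]
wrist_force: [0.3, -0.4, -2.2]
opening: 0.0082
gripper_force: 60.3
```

```bash
python3 -m handwheel '[[0,0,-0.04,0],[0,0,-0.08,0],[0.05,-0.03,-0.08,0],[0.1,-0.055,-0.08,0],[0.15,-0.08,-0.08,-1],[0.191,-0.1065,-0.08,-1],[0.191,-0.1065,-0.08,-1],[0.191,-0.1065,-0.08,-1]]'
python3 -m handwheel '[[0,0,0.04,0],[0,0,0.08,0],[0,0,0.105,0],[0,0,0.12,0],[0,0,0.126,0],[0,0,0.129,0],[0,0,0.129,0],[0,0,0.129,0]]'
python3 -m handwheel '[[0,0,0,0],[0,0,0,0],[0,0,0,0],[0,0,0,0],[0,0,-0.04,0],[0,0,-0.1,0],[0,0,-0.16,0],[0,0,-0.2,0]]' 0.05
```

```text
time: 20.85
tcp_pos: [0.6358, -0.2354, 0.1561]
tool_rot: [-3.142, 0.002, 0.078]
wrist_force: [-0.1, -0.1, -1.9]
opening: 0.0086
gripper_force: 60.3
time: 21.85
tcp_pos: [0.6374, -0.2352, 0.0292]
tool_rot: [3.141, -0.001, 0.078]
wrist_force: [-0.1, -0.1, -1.7]
opening: 0.008
gripper_force: 60.3
time: 22.85
tcp_pos: [0.6377, -0.2353, 0.2319]
tool_rot: [3.14, -0.003, 0.078]
wrist_force: [-0.3, 0.6, 0.0]
opening: 0.0504
gripper_force: 0.0
```

```bash
python3 -m handwheel '[[-0.01,-0.04,0,0],[-0.025,-0.09,0,0],[-0.04,-0.14,0,0],[-0.05,-0.19,0,0],[-0.065,-0.24,0,0],[-0.08,-0.29,0,0],[-0.085,-0.32,0,0],[-0.085,-0.32,0,0]]'
python3 - <<'E'
from m import *
t=shot('top','t7.png')
print('yellow',rects(t,(22,120,80),(35,255,255),(100,100,420,320),.02)); s=arm.state(); print(s['tcp_pos'],s['tool_rot'])
E
```

```text
time: 23.85
tcp_pos: [0.5264, 0.0804, 0.2286]
tool_rot: [-3.141, -0.0, 0.083]
wrist_force: [0.3, -0.1, -0.5]
opening: 0.0499
gripper_force: 0.0
yellow [(array([431., 364.]), array([183.,  88.]), 85.0), (array([560., 485.]), array([93., 87.]), 42.3), (array([ 641., -239.]), array([ 99., 184.]), 3.4)]
[0.52695438 0.07811442 0.22849631] [ 3.14144992e+00 -3.43734901e-04  8.04062289e-02]
```

```bash
python3 -m handwheel '[[-0.01,-0.04,0,0],[-0.025,-0.09,0,2],[-0.04,-0.14,0,4],[-0.05,-0.19,0,6],[-0.06,-0.24,0,8],[-0.073,-0.292,0,9.5],[-0.073,-0.292,0.06,9.5],[-0.073,-0.292,0.12,9.5]]'
python3 -m handwheel '[[0,0,0.04,0],[0,0,0.07,0],[0,0,0.09,0],[0,0,0.101,0],[0,0,0.101,0],[0,0,0.101,0],[0,0,0.101,0],[0,0,0.101,0]]' 0.05
python3 -m handwheel '[[0,0,0,0],[0,0,0,0],[0,0,0,0],[0,0,0,0],[0,0,0,0],[0,0,-0.04,0],[0,0,-0.09,0],[0,0,-0.15,0]]' 0.0
```

```text
time: 24.9
tcp_pos: [0.4333, 0.3625, 0.1074]
tool_rot: [-3.14, -0.002, -0.089]
wrist_force: [0.6, -0.5, -0.9]
opening: 0.0501
gripper_force: 0.0
time: 25.9
tcp_pos: [0.4319, 0.363, 0.0079]
tool_rot: [-3.141, -0.001, -0.088]
wrist_force: [-1.2, 0.7, 0.1]
opening: 0.0496
gripper_force: 0.0
time: 26.9
tcp_pos: [0.4307, 0.3616, 0.1573]
tool_rot: [3.139, 0.002, -0.088]
wrist_force: [1.0, 0.2, -1.7]
opening: 0.0081
gripper_force: 59.1
```

```bash
python3 -m handwheel '[[0,0,-0.05,0],[0,0,-0.1,0],[0.02,0.04,-0.1,0],[0.04,0.09,-0.1,0],[0.06,0.14,-0.1,0],[0.08,0.19,-0.1,0],[0.11,0.24,-0.1,0],[0.13,0.29,-0.1,0]]'
python3 -m handwheel '[[0.02,0.045,0,0],[0.04,0.09,0,-2],[0.06,0.14,0,-4],[0.085,0.19,0,-6],[0.11,0.245,0,-8],[0.127,0.288,0,-9.5],[0.127,0.288,0,-9.5],[0.127,0.288,0,-9.5]]'
python3 - <<'E'
from m import *
t=shot('top','t8.png'); s=arm.state(); print(s['tcp_pos'],s['tool_rot'],rel(.6375,-.235,.1))
E
```

```text
time: 27.9
tcp_pos: [0.5359, 0.0603, 0.2566]
tool_rot: [3.141, 0.001, -0.088]
wrist_force: [1.7, 0.8, -1.1]
opening: 0.0081
gripper_force: 59.2
time: 28.9
tcp_pos: [0.6364, -0.2347, 0.2561]
tool_rot: [-3.14, 0.002, 0.078]
wrist_force: [1.0, -0.2, -1.7]
opening: 0.0084
gripper_force: 59.2
[ 0.63668567 -0.23385107  0.25653743] [-3.14008941e+00  1.12405814e-03  7.96648181e-02] [0.0009 0.0014 0.1565]
```

Lower from 0.258 to about 0.049 (0.209), release and retreat towards the carrier.

```bash
python3 -m handwheel '[[0,0,0.05,0],[0,0,0.1,0],[0,0,0.15,0],[0,0,0.18,0],[0,0,0.195,0],[0,0,0.204,0],[0,0,0.208,0],[0,0,0.208,0]]'
python3 -m handwheel '[[0,0,0,0],[0,0,0,0],[0,0,0,0],[0,0,-0.01,0],[0,0,-0.04,0],[0,0,-0.1,0],[0,0,-0.16,0],[0,0,-0.2,0]]' 0.05
python3 -m handwheel '[[-0.04,0.04,0,0],[-0.08,0.08,0,0],[-0.12,0.12,0,0],[-0.15,0.15,0,0],[-0.15,0.15,0,0],[-0.15,0.15,0,0],[-0.15,0.15,0,0],[-0.15,0.15,0,0]]' 0.0854
python3 - <<'E'
from m import *
c=shot('scene','s9.png'); t=shot('top','t9.png'); s=arm.state(); print(s['tcp_pos'],s['tool_rot'])
print('yellow',rects(t,(22,120,80),(35,255,255),(280,150,420,320),.06))
a=cv2.imread('pics/s9.png')[140:330,170:450]; b=cv2.imread('pics/t9.png')[110:290,110:290]
cv2.imwrite('pics/v9.png',np.hstack([cv2.resize(a,(400,320),interpolation=2),cv2.resize(cv2.imread('pics/t9.png')[120:280,120:360],(400,320),interpolation=2)]))
# hook/arm measurement: orange tip + arm line in both views
for n,k,box in(('top',t,(150,140,230,200)),('scene',c,(350,150,420,190))):
    x0,y0,x1,y1=box; h=cv2.cvtColor(k['pixels'],cv2.COLOR_RGB2HSV)[y0:y1,x0:x1]
    m=cv2.inRange(h,np.array((2,190,150)),np.array((14,255,255))); ys,xs=np.nonzero(m)
    print(n,len(xs),xs.min()+x0,xs.max()+x0,ys.min()+y0,ys.max()+y0, p2w(k,xs.mean()+x0,ys.mean()+y0,.295)[:2])
cv2.imwrite('pics/hook.png',np.hstack([cv2.resize(cv2.imread('pics/s9.png')[140:200,345:455],(440,240),interpolation=2),cv2.resize(cv2.imread('pics/t9.png')[115:205,115:215],(340,240),interpolation=2)]))
E
```

```text
time: 29.95
tcp_pos: [0.6375, -0.2357, 0.0502]
tool_rot: [3.141, -0.001, 0.078]
wrist_force: [0.1, -0.0, -1.9]
opening: 0.0081
gripper_force: 59.2
time: 30.95
tcp_pos: [0.6379, -0.2358, 0.2538]
tool_rot: [3.14, -0.004, 0.078]
wrist_force: [1.2, -1.5, -0.4]
opening: 0.0499
gripper_force: 0.0
time: 31.95
tcp_pos: [0.5001, -0.3956, 0.2493]
tool_rot: [-3.141, -0.0, 0.08]
wrist_force: [-0.4, 0.1, -0.2]
opening: 0.0853
gripper_force: 0.0
[ 0.49968792 -0.39610477  0.24930382] [-3.14145895e+00 -1.20404440e-04  7.94043954e-02]
yellow [(array([ 631., -235.]), array([ 98., 183.]), 4.2)]
top 72 150 195 140 174 [0.8150941  0.27759856]
scene 49 369 383 166 175 [0.72120967 0.18293831]
```

View pics/v9.png

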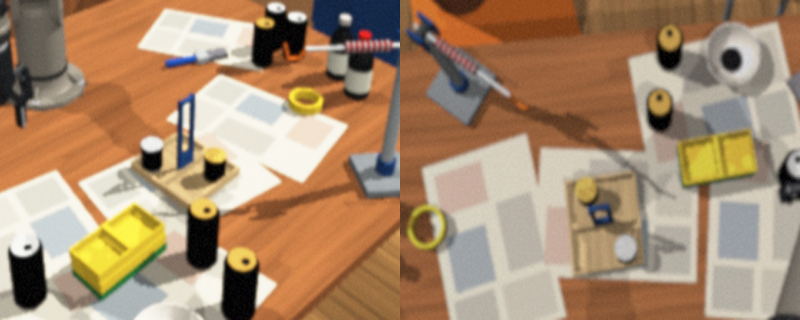

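View pics/hook.png

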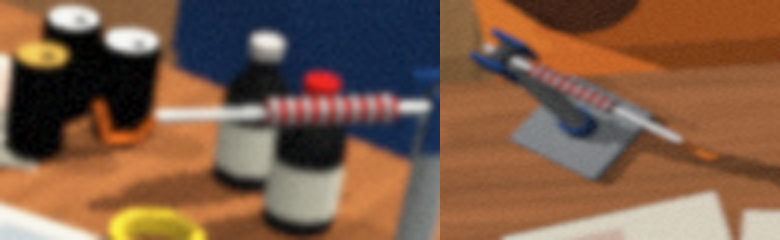

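```bash
python3 - <<'E'
from h import *
c=shot('scene'); t=shot('top')
f=lambda u,v,z:np.round(p2w(c,345+u/4,140+v/4,z)[:2],3)
g=lambda u,v,z:np.round(p2w(t,115+(u-440)/3.4,115+v/2.667,z)[:2],3)
print('scene tip',f(100,103,.311),'seat',f(122,142,.281),f(105,138,.283),f(150,138,.283),'armend',f(157,115,.299),'spring',f(270,110,.299),f(398,105,.299),'post',f(428,104,.299))
print('top tip',g(717,156,.311),'seat',g(704,152,.283),'armend',g(682,138,.299),'spring',g(612,105,.3),g(535,70,.3),'post',g(515,60,.3))
E
```

```text
scene tip [0.7  0.18] seat [0.717 0.19 ] [0.707 0.182] [0.729 0.208] armend [0.727 0.216] spring [0.779 0.288] [0.839 0.369] post [0.853 0.388]
top tip [0.693 0.175] seat [0.71  0.193] armend [0.725 0.212] spring [0.777 0.282] [0.833 0.361] post [0.849 0.381]
```

```bash
python3 -m handwheel '[[0.008,-0.05,0,0],[0.016,-0.11,0,0],[0.024,-0.17,0,0],[0.033,-0.23,0,0],[0.042,-0.29,0,0],[0.05,-0.35,0,0],[0.06,-0.4,0,0],[0.067,-0.442,0,1]]' 0.0854
python3 -m handwheel '[[0,0,0.01,0],[0,0,0.03,0],[0,0,0.05,0],[0,0,0.05,0],[0,0,0.05,0],[0,0,0.05,0],[0,0,0.05,0],[0,0,0.05,0]]'
python3 - <<'E'
from h import *
c=shot('scene','s10.png'); t=shot('top'); print(arm.state()['tcp_pos'])
cv2.imwrite('pics/v10.png',cv2.resize(cv2.imread('pics/s10.png')[150:270,240:360],(600,600),interpolation=2))
E
```

```text
time: 33.15
tcp_pos: [0.5315, 0.0515, 0.2496]
tool_rot: [-3.141, -0.001, 0.062]
wrist_force: [0.0, -0.1, -0.1]
opening: 0.0855
gripper_force: 0.0
time: 34.15
tcp_pos: [0.5316, 0.0491, 0.1997]
tool_rot: [3.142, -0.001, 0.061]
wrist_force: [-0.2, 0.6, -0.7]
opening: 0.0856
gripper_force: 0.0
[0.53150909 0.04907901 0.19948633]
```

View pics/v10.png

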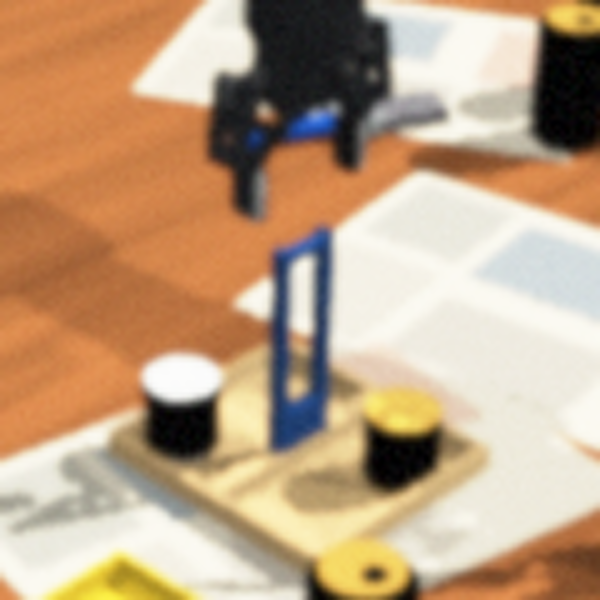

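```bash
python3 -m handwheel '[[0,0,0.015,0],[0,0,0.03,0],[0,0,0.045,0],[0,0,0.054,0],[0,0,0.054,0],[0,0,0.054,0],[0,0,0.054,0],[0,0,0.054,0]]'
python3 -m handwheel '[[0,0,0,0],[0,0,0,0],[0,0,0,0],[0,0,0,0],[0,0,0,0],[0,0,0,0],[0,0,-0.005,0],[0,0,-0.01,0]]' 0.02
```

```text
time: 35.25
tcp_pos: [0.5317, 0.0491, 0.1457]
tool_rot: [-3.142, -0.001, 0.06]
wrist_force: [0.4, 0.2, -0.2]
opening: 0.0853
gripper_force: 0.0
time: 36.25
tcp_pos: [0.5303, 0.0476, 0.1544]
tool_rot: [3.14, 0.003, 0.059]
wrist_force: [0.7, -0.1, -5.6]
opening: 0.0467
gripper_force: 62.3
```

```bash
python3 -m handwheel '[[0,0,-0.015,0],[0,0,-0.035,0],[0,0,-0.06,0],[0,0,-0.085,0],[0,0,-0.11,0],[0,0,-0.135,0],[0,0,-0.15,0],[0,0,-0.155,0]]'
python3 -m handwheel '[[0.01,-0.005,0,-3],[0.025,-0.013,0,-8],[0.045,-0.023,0,-14],[0.065,-0.033,0,-21],[0.085,-0.043,0,-28],[0.105,-0.053,0,-35],[0.12,-0.061,0,-42],[0.129,-0.066,0,-47]]'
python3 -m handwheel '[[0,0,0,-2],[0,0,0,-3],[0,0,0,-3],[0,0,0,-3],[0,0,0,-3],[0,0,0,-3],[0,0,0,-3],[0,0,0,-3]]'
python3 - <<'E'
from m import *
c=shot('scene','s11.png'); t=shot('top','t11.png'); s=arm.state(); print(s['tcp_pos'],s['tool_rot'])
g=s['tcp_pos']+np.array([0,0,.0195]); M=R.from_euler('z',s['tool_rot'][2]).as_matrix()
# overlay expected loop + hook points in both views
seat=np.array([.710,.194,.285]); tip=np.array([.6975,.177,.313])
L=[g+M@np.array(p) for p in [(0,-.024,.012),(0,.024,.012),(0,.024,-.12),(0,-.024,-.12)]]
out=[]
for k,fn,box in((c,'s11.png',(300,120,420,240)),(t,'t11.png',(150,140,270,260))):
    im=cv2.imread('pics/'+fn); x0,y0,x1,y1=box; im=cv2.resize(im[y0:y1,x0:x1],(400,400),interpolation=2); sc=400/120
    for p,col in [(q,(0,255,0)) for q in L]+[(seat,(255,0,255)),(tip,(255,255,0)),(g,(0,255,255))]:
        u=(w2p(k,p)-np.array([x0,y0]))*sc; cv2.circle(im,tuple(int(a) for a in u),2,col,-1)
    out.append(im)
cv2.imwrite('pics/v11.png',np.hstack(out))
E
```

```text
time: 37.25
tcp_pos: [0.5317, 0.049, 0.3113]
tool_rot: [3.142, -0.001, 0.06]
wrist_force: [1.8, 0.1, -5.9]
opening: 0.0469
gripper_force: 62.7
time: 38.25
tcp_pos: [0.6562, 0.123, 0.3086]
tool_rot: [-3.14, 0.002, 0.885]
wrist_force: [-0.8, 0.5, -5.3]
opening: 0.047
gripper_force: 62.7
time: 39.25
tcp_pos: [0.6562, 0.1228, 0.3103]
tool_rot: [3.142, -0.0, 0.933]
wrist_force: [-0.4, -0.2, -5.1]
opening: 0.047
gripper_force: 62.8
[0.65619609 0.12277789 0.31029306] [3.14158908e+00 8.98539760e-06 9.33236516e-01]
```

View pics/v11.png

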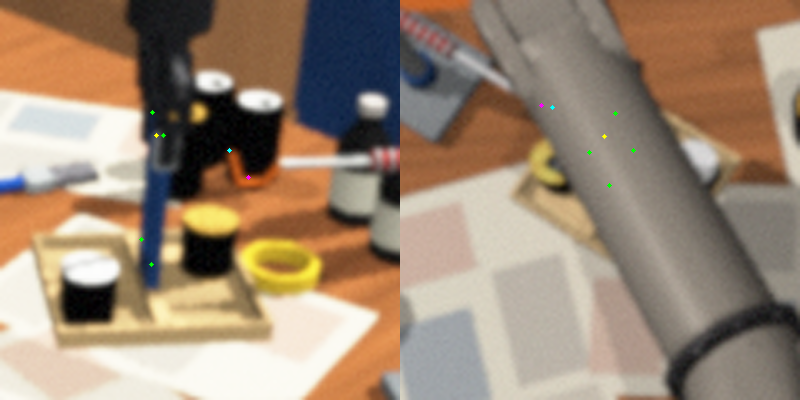

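```bash
python3 -m handwheel '[[0.008,0,0,0],[0.02,0,0,0],[0.033,0,0,0],[0.047,0,0,0],[0.06,0,0,0],[0.072,0,0,0],[0.081,0,0,0],[0.086,0,0,0]]'
python3 - <<'E'
from m import *
c=shot('scene','s12.png'); t=shot('top','t12.png'); s=arm.state(); print(s['tcp_pos'],s['tool_rot'],s['wrist_force'])
for n,k,box in(('scene',c,(350,150,420,190)),):
    x0,y0,x1,y1=box; h=cv2.cvtColor(k['pixels'],cv2.COLOR_RGB2HSV)[y0:y1,x0:x1]
    m=cv2.inRange(h,np.array((2,190,150)),np.array((14,255,255))); ys,xs=np.nonzero(m)
    print(n,len(xs),xs.min()+x0,xs.max()+x0,ys.min()+y0,ys.max()+y0)
    b=cv2.inRange(h,np.array((105,120,40)),np.array((125,255,255)))
    for r in range(0,40): print(''.join('o' if m[r,i] else 'b' if b[r,i] else '#' if h[r,i,2]<60 else '.' for i in range(0,60)))
E
```

```text
time: 40.35
tcp_pos: [0.7076, 0.1924, 0.3102]
tool_rot: [-3.141, 0.0, 0.934]
wrist_force: [-0.5, -0.2, -5.8]
opening: 0.0469
gripper_force: 62.8
[0.70752319 0.1923936  0.31016939] [-3.14136783e+00 -2.06748775e-04  9.33695504e-01] [ 0.05059082 -0.86632532 -4.92554005]
scene 22 369 382 167 175
..........############################bbbbbbbbbbbbbbbbbb....
............##########################bbbbbbbbbbbbbbbbbbb...
.............#########################.bbbbbbbbbbbbbbbbbb...
.............##########bbb###########...bbbbbbbbbbbbbbbbb...
.............##########bbb###########...bbbbbbbbbbbbbbbbb...
............##########bbbb##########....bbbbbbbbbbbbbbbbbb#.
#..........############bbb##########.....bbbbbbbbbbbbbbbb###
#####...###############bb##########........bbbbbbbbbbbbb####
######################bbb.########............bbbbbbbbb#####
######################bbb...#####...............bbbbbb######
######################bb....#####..................bb#######
######################bb....#####..................#########
######################bb....#####...................########
##############
[... 932 characters left out ...]
.............................
..#####..............bbbbbb.................................
.....................bbbbbb.................................
.....................bbbbbb.................................
.....................bbbbbb.................................
.....................bbbbb.......................###........
.....................bbbbb........................####......
.....................bbbbb........................##########
.....................bbbbb..........................########
.....................bbbbb.............................##...
.....................bbbbb......##..........................
....................bbbbbb......####........................
```

```bash
python3 -m handwheel '[[0,0,0.005,0],[0,0,0.011,0],[0,0,0.017,0],[0,0,0.023,0],[0,0,0.029,0],[0,0,0.034,0],[0,0,0.037,0],[0,0,0.038,0]]'
python3 -m handwheel '[[0,0,0.002,0],[0,0,0.004,0],[0,0,0.006,0],[0,0,0.008,0],[0,0,0.01,0],[0,0,0.012,0],[0,0,0.014,0],[0,0,0.016,0]]'
```

```text
time: 41.45
tcp_pos: [0.7073, 0.1919, 0.2721]
tool_rot: [-3.141, 0.0, 0.933]
wrist_force: [-0.5, 0.5, -4.9]
opening: 0.0469
gripper_force: 62.8
time: 42.45
tcp_pos: [0.7076, 0.1922, 0.2565]
tool_rot: [3.141, -0.001, 0.933]
wrist_force: [1.0, 0.9, -3.2]
opening: 0.0468
gripper_force: 63.0
```

```bash
python3 -m handwheel '[[0,0,0.0025,0],[0,0,0.005,0],[0,0,0.0075,0],[0,0,0.01,0],[0,0,0.0125,0],[0,0,0.015,0],[0,0,0.018,0],[0,0,0.02,0]]'
python3 -m handwheel '[[0,0,0.0025,0],[0,0,0.005,0],[0,0,0.0075,0],[0,0,0.01,0],[0,0,0.01,0],[0,0,0.01,0],[0,0,0.01,0],[0,0,0.01,0]]'
```

```text
time: 43.45
tcp_pos: [0.7078, 0.1924, 0.2365]
tool_rot: [3.141, -0.001, 0.933]
wrist_force: [2.9, 2.6, -1.5]
opening: 0.0468
gripper_force: 63.2
time: 44.45
tcp_pos: [0.7085, 0.1934, 0.2274]
tool_rot: [3.14, -0.004, 0.934]
wrist_force: [4.6, 5.3, 0.1]
opening: 0.047
gripper_force: 63.4
```

```bash
python3 -m handwheel '[[0.001,0,0,0],[0.002,0,0,0],[0.003,0,0,0],[0.004,0,0,0],[0.005,0,0,0],[0.006,0,0,0],[0.006,0,0,0],[0.006,0,0,0]]'
python3 -m handwheel '[[0,0,0.001,0],[0,0,0.002,0],[0,0,0.002,0],[0,0,0.002,0],[0,0,0.002,0],[0,0,0.002,0],[0,0,0.002,0],[0,0,0.002,0]]'
```

```text
time: 45.45
tcp_pos: [0.7111, 0.1962, 0.2263]
tool_rot: [3.141, 0.0, 0.933]
wrist_force: [-0.9, -2.6, -2.0]
opening: 0.0471
gripper_force: 63.2
time: 46.45
tcp_pos: [0.7112, 0.1967, 0.2244]
tool_rot: [3.141, -0.0, 0.933]
wrist_force: [2.0, -1.5, -1.0]
opening: 0.0469
gripper_force: 63.3
```

```bash
python3 -m handwheel '[[0,0,0.002,0],[0,0,0.004,0],[0,0,0.006,0],[0,0,0.008,0],[0,0,0.009,0],[0.001,0,0.009,0],[0.001,0,0.009,0],[0.001,0,0.009,0]]'
python3 -m handwheel '[[0,0,0,0],[0,0,0,0],[0,0,0,0],[0,0,0,0],[0,0,0,0],[0,0,0,0],[0,0,0,0],[0,0,0,0]]'
python3 - <<'E'
from m import *
for i in range(3):
    c=shot('scene','s13.png'); print(arm.state()['wrist_force'])
x0,y0=340,150; h=cv2.cvtColor(c['pixels'],cv2.COLOR_RGB2HSV)[y0:y0+70,x0:x0+70]
m=cv2.inRange(h,np.array((2,190,150)),np.array((14,255,255)));b=cv2.inRange(h,np.array((105,120,40)),np.array((125,255,255)))
for r in range(15,60): print(''.join('o' if m[r,i] else 'b' if b[r,i] else '#' if h[r,i,2]<60 else '.' for i in range(0,70)))
E
```

```text
time: 47.45
tcp_pos: [0.7107, 0.1977, 0.2149]
tool_rot: [-3.14, 0.001, 0.934]
wrist_force: [-2.5, 0.3, -0.3]
opening: 0.047
gripper_force: 63.4
time: 48.45
tcp_pos: [0.7115, 0.1973, 0.2152]
tool_rot: [3.142, 0.0, 0.933]
wrist_force: [-3.2, 0.4, 0.4]
opening: 0.0469
gripper_force: 63.3
[-3.5202426   0.37490345 -0.01754457]
[-3.61387454 -0.9001361  -1.44974798]
[-3.58473078 -1.10001378 -0.72599608]
........####################################..................########
........#################################..#..................########
........################################......................########
.......#################################......................########
.......#################....############......................########
.......###############......#############........................#####
.......##############........############.............................
.......#############.........############.............................
.......#############.........############.............................
.......#############.........#############....#..............
[... 1794 characters left out ...]
......................bbbbb..................................
...............................bbbbb..................................
...............................bbbbb..................................
..............................bbbbbb..................................
..............................bbbbbb..................................
..............................bbbbbb..................................
..............................bbbbbb..................................
..............................bbbbbb..................................
..............................bbbbb...................................
..............................bbbbb...................................
```

```bash
python3 -m handwheel '[[-0.001,-0.001,0,0],[-0.0015,-0.002,0.001,0],[-0.0015,-0.002,0.002,0],[-0.0015,-0.002,0.002,0],[-0.0015,-0.002,0.002,0],[-0.0015,-0.002,0.002,0],[-0.0015,-0.002,0.002,0],[-0.0015,-0.002,0.002,0]]'
python3 -m handwheel '[[0,0,0,0],[0,0,0,0],[0,0,0,0],[0,0,0,0],[0,0,0,0],[0,0,0,0],[0,0,0,0],[0,0,0,0]]'
```

```text
time: 49.6
tcp_pos: [0.7091, 0.1973, 0.2133]
tool_rot: [3.141, 0.0, 0.933]
wrist_force: [3.0, -0.5, 1.0]
opening: 0.047
gripper_force: 63.4
time: 50.6
tcp_pos: [0.709, 0.1974, 0.2132]
tool_rot: [3.142, 0.0, 0.933]
wrist_force: [2.0, -1.3, 0.3]
opening: 0.0469
gripper_force: 63.4
```

```bash
python3 -m handwheel '[[0,0,0,0],[0,0,0,0],[0,0,0,0],[0,0,0,0],[0,0,0,0],[0,0,0,0],[0,0,0,0],[0,0,0,0]]' 0.07
python3 -m handwheel '[[0,0,0,0],[0,0,0,0],[0,0,-0.01,0],[0,0,-0.025,0],[0,0,-0.05,0],[0,0,-0.08,0],[0,0,-0.11,0],[0,0,-0.15,0]]' 0.0854
python3 -m handwheel '[[-0.04,0,0,0],[-0.08,0,0,0],[-0.13,0,0,0],[-0.18,0,0,0],[-0.22,0,0,0],[-0.22,0,0,0],[-0.22,0,0,0],[-0.22,0,0,0]]'
python3 - <<'E'
from m import *
for n in(14,15):
    c=shot('scene',f's{n}.png'); t=shot('top',f't{n}.png')
print('stack',rects(t,(22,120,80),(35,255,255),(280,150,420,320),.06))
x0,y0=320,130; h=cv2.cvtColor(c['pixels'],cv2.COLOR_RGB2HSV)[y0:y0+130,x0:x0+110]
m=cv2.inRange(h,np.array((2,190,150)),np.array((14,255,255)));b=cv2.inRange(h,np.array((105,120,40)),np.array((125,255,255)))
for r in range(20,128,1): print(''.join('o' if m[r,i] else 'b' if b[r,i] else '#' if h[r,i,2]<60 else 'W' if h[r,i,1]<30 and h[r,i,2]>190 else 'y' if 20<h[r,i,0]<35 and h[r,i,1]>140 else 't' if 14<h[r,i,0]<=22 and 50<h[r,i,1]<150 else '.' for i in range(0,100)))
E
```

```text
time: 51.6
tcp_pos: [0.7091, 0.1975, 0.2133]
tool_rot: [3.142, -0.0, 0.933]
wrist_force: [0.4, 0.1, -0.7]
opening: 0.07
gripper_force: 0.0
time: 52.6
tcp_pos: [0.7087, 0.1974, 0.3651]
tool_rot: [-3.142, 0.0, 0.933]
wrist_force: [-0.3, -0.1, -0.8]
opening: 0.0853
gripper_force: 0.0
time: 53.6
tcp_pos: [0.5786, 0.0223, 0.3636]
tool_rot: [-3.141, -0.001, 0.936]
wrist_force: [-0.7, 0.4, -0.6]
opening: 0.0855
gripper_force: 0.0
stack [(array([ 632., -236.]), array([ 97., 184.]), 3.4)]
tttt....................................##########t.WWWWWWWWWWWW.....bbbbbbbbbbbbbbbbb...WWWWWW..bbb
WWWW..ttttttt...................yyyyy.....#########..WWWWWW.WWWW.....bbbbbbbbbbbbbbbbb....WWWWW...bb
WWWWWWWWWWW..ttttt.............yyyyyyyyy...#########..................bbbbbbbbbbbbbbbbb.....WW...bbb
WWWWWWWWWWWWWWWWWW..tttttt....yyyyyy..yyy..############........##.....bbbbbbbbbbbbbbbbb..........bbb
WWWWWWWWWWWWWWWWWWWWWWWWW.ttt..yyyyy..yyy..#####################......bbbbbbbbbbbbbbbbb..........bbb
WWWWWWWWWWWWWWWWWWWWWWWWWW..tt..yyyy.yy...######################.......bbbbbbbbbbbbbbbbb##......bbbb
WWWWWWWWW
[... 9592 characters left out ...]
...W............................tt............................................................
.....................................t..............................................................
..................................t.................................................................
...............................tt...................................................................
.............................ttt....................................................................
...........................tt.......................................................................
.........................t..........................................................................
```

```bash
for i in 1 2 3; do python3 -m handwheel '[[0,0,0,0],[0,0,0,0],[0,0,0,0],[0,0,0,0],[0,0,0,0],[0,0,0,0],[0,0,0,0],[0,0,0,0]]' | head -1; done
python3 - <<'E'
from h import *
a=shot('scene')['pixels'].astype(int); b=shot('scene')['pixels'].astype(int)
print('motion',(abs(a-b).max(2)>60)[100:270,300:480].sum())
print(arm.close_job())
E
```

```text
time: 54.8
time: 55.8
time: 56.8
motion 0
the job is handed in; nothing more can be done
None
```

The job is handed in: both tins present stand in the carrier, it hangs settled on the hook after being held through the sink, and both yellow trays are stacked on the green one. The camera images agree, but no verdict came back.

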